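# Check the travel of a microscope stage clutch lever

### The arm

A 6-joint arm with a two-finger parallel gripper is mounted at the origin on the work surface. World frame = base frame: x ahead of the robot, y to its left, z up, the work surface at z = 0. Lengths are in m, angles in rad, forces in N, time in s.
With the tool pointing down it reaches from about 0.325 to 0.875 m from the base axis. Payload 4.4 kg.
Tool frame: the origin (TCP) lies at the very end of the fingers, on their centre line; the grasp point (between the pads) lies 19 mm behind it; y points along the fingers, x is the direction in which the jaws open and shut, and the axes are right-handed (so a half turn about y gives the same grasp; the last joint's range is limited). The gripper opens to 85 mm and grips with 20 to 120 N. Pads are 22 mm wide; open, the fingers measure 114 mm over their backs; the gripper's body (76 mm by 85 mm) begins 54 mm behind the grasp point. The pads swing forward as they close: fully open they stand 13 mm farther back than shut.
Start: joints at [-1.312, 0.207, 1.542, -0, 1.393, -0.15], TCP at [0.229, -0.528, 0.231] pointing down, gripper open.
Joint ranges: [-2.73, 2.73], [-0.86, 2.22], [0.23, 2.46], [-1.11, 4.25], [0.08, 2.63], [-2.82, 2.82]. Speed limits (rad/s): [2.79, 2.79, 3.14, 3.14, 3.14, 3.14].

### API

Orientations are given as a unit quaternion [x, y, z, w].
In Python, from plant import env gives the robot as it stands.
- The arm moves only by the tool step_arm, never from a script. Its argument "increments" is a list of rows, each an object with "linear": the shift along the tool's x, y, z in m, a list of three; "delta_rot": the turn, a rotation vector about the tool's x, y, z in rad, a list of three; "grip": the opening, from 0 (shut) to 1 (fully open). A call has 1 to 12 rows; each row is the pose to reach, as a shift and turn from the pose commanded when the call began, along the tool's axes at that moment; what a row does not reach only later rows make up. A row lasts 1/8 s, in which the tool goes at most 62.5 mm and 10.7 degrees, less where a joint would pass 70% of its speed; a pose out of reach is approached as far as the arm can. A call with a gripper value outside its range is refused whole. The fingers move at their own pace and stop on an object; the grip force is fixed at half the most. Time passes only in rows, so rows that repeat a pose let the fingers close. It gives the time, the measured TCP pose, the force and the opening at its end, in the units of the state.
- env.read_state(): the state, without advancing time (a new reading comes with each control period).
- env.get_image(name): name is "scene" or "top"; returns a dict with "frame" (420x560x3 uint8, red, green, blue), "range_z" (420x560 float32, m along the optical axis (not along the pixel's ray), 0 where there is no reading), "fx", "fy", "cx", "cy" (pixels), "origin" and "attitude" of the camera in the world. Camera axes: x right, y up, looking along -z (the intrinsics and any distortion apply to the point x, -y, -z); pixel columns grow to the right and rows downward; lengths in m; the calibration is good to about 2 mm. A picture is of the moment at which its call begins.
- env.job_done(): hands the job in, once; it reports no verdict.
The state is a dict: "clock": time; "joint_pos": joint angles; "qvel": joint speeds; "tau": joint torques, N m; "ee_pos": TCP position; "eef_rot": TCP orientation; "wrist_force": force on the tool from outside, world axes, zero at the start; "ft_torque": the same for the moment, N m; "gripper_width": finger opening in m.
Only numpy, scipy, OpenCV 4.12 (cv2) and the standard library are available. Lean on these libraries where they do the work, as an engineer would, in place of code of your own. Each camera call takes 0.05 s, during which the arm holds its last target. There are 200 camera calls.

### The job

Check the clutch of the microscope stage unit that has the longer hand lever: press that lever in towards its bar with the outside of the fingers, gently, until it comes against its stop, let it spring all the way out, then press it in to its stop once more and finish while holding it there, so that the gap left to the bar can be seen. Press on its outer side only: do not grip it, put a finger behind it or touch the bar. Leave the short lever and everything else as it is.

Things in the scene. Friction and masses are not known exactly. Their poses are not given: they have to be found in the camera images.
- long_unit: the stage unit to check, fixed: white housing, x -5 to 165, y -90 to 90 mm, 55 mm tall. Origin on the table; x is the direction in which the lever is pressed (roughly away from the robot), y left, z up. A bar runs along y before the housing, the lever before the bar. Told from the other unit only by its longer lever; either unit can be on the left.
- long_lever (a joint): the long clutch lever's angle in rad, about a vertical hinge: 0 = out at rest, 0.35 = against its built-in stop (12 mm gap left to the bar). A spring returns it: the torque is 0.20 N m at rest and 0.60 N m at the stop (6 N at 100 mm from the pivot); past the stop the force climbs steeply, several N per mm.
- long_pivot (a point): pivot of the long lever, at unit x = -56, y = +75, z = 88 mm. Its axes turn with the lever: the blade runs from here along the point's -y; its outer face looks along -x, 5 mm from the pivot's axis. At the stop the axes are parallel to the unit's; at rest they are turned by -0.35 rad about z (the free end stands out from the bar).
- long_tip (a point): free end of the long lever: 130 mm from the pivot, on the outer face, at mid height (88 mm above the table). The same axes as long_pivot.
- long_press (a point): the face to press: a point on the outer face of the long lever's blade, 95 mm from the pivot, at mid height (88 mm). The blade is plain aluminium, 130 mm long, 26 mm high (75 to 101 mm above the table) and 10 mm thick, with free space below and in front of it. Its inner face, towards the bar, is not to be touched. The same axes as long_pivot.
- long_bar (a point): middle of the fixed round bar behind the long lever: 18 mm thick, 146 mm long along the unit's y, 88 mm above the table, 30 mm in front of the unit's origin; not to be touched. Axes as long_unit.
- short_unit: the other unit, the same housing and bar but with a short lever (85 mm); to be left alone. Origin and axes as for long_unit.
- short_lever (a joint): the short lever's angle in rad, 0 = out at rest; to be left alone.
- short_tip (a point): free end of the short lever, 85 mm from its pivot, on its outer face, 88 mm above the table.
- eyepiece: grey eyepiece, 42 mm wide and 48 mm tall, standing on the housing top of the long-lever unit; loose, to be left where it is. Origin at the centre of its underside.
- objective: aluminium microscope objective, 34 mm wide and 55 mm tall, standing on the table in front of the long-lever unit, near the pivot end of its lever; loose, to be left where it is. Origin at the centre of its underside.
- lens_cap: grey round cap, 44 mm wide and 16 mm tall, on the table in front of and below the short lever; loose, to be left where it is. Origin at the centre of its underside.
- jar: small clear jar with a lid, 44 mm wide and 55 mm tall, on the table between the two units and nearer the robot; loose, to be left where it is. Origin at the centre of its underside.
- wafer_tray: white open tray 120 x 120 x 22 mm, at the left side of the table; loose, to be left where it is. Origin at the centre of its underside.
- screwdriver: screwdriver lying on the table at the right; loose, to be left where it is. Origin at the level of its underside, on its length.
- bottle: white bottle with a black cap, 56 mm wide and 130 mm tall, at the right side of the table; loose, to be left where it is. Origin at the centre of its underside.

How it is judged:
On the way, in this order (a step that is already met when the one before it is completed fails the run):
1. the long lever is pressed in to its stop by the fingers (value of joint long_lever above 0.32 rad and contact force between the fingers and long_lever_c1 above 1 N), for 0.2 s.
2. the long lever is let all the way out (value of joint long_lever below 0.03 rad), for 0.2 s.
3. the long lever is pressed in to its stop again (all of step 1), for 0.2 s.
At the end, for the whole second after the job is handed in: After one full press and release, the fingers hold the long lever within 0.03 rad of its stop (0.35) through the last second, pressing its outer face with 1 to 40 N; the short lever is out (below 0.05 rad) and every loose thing is within 20 mm of its start (all of step 3 and contact force between the fingers and long_lever_c1 below 40 N and value of joint short_lever below 0.05 rad and distance of each of eyepiece, objective, lens_cap, jar, wafer_tray, screwdriver, bottle from where it was at the start of the episode below 0.02 m); the arm keeps its last pose, push and grip.
It fails at once if the lever is forced: more than 40 N on its outer face (contact force between the fingers and long_lever_c1 above 40 N).
It fails at once if the lever is gripped or hooked from behind: its inner face is touched (contact force between any of the fingers, the arm and long_lever_c2 above 0.5 N).
It fails at once if the bar is touched (contact force between any of the fingers, the arm and long_unit_c11 above 0.5 N).
It fails at once if the short lever is pressed (value of joint short_lever above 0.05 rad).
It fails at once if a loose thing is moved or lifted by more than 20 mm (distance of any of eyepiece, objective, lens_cap, jar, wafer_tray, screwdriver, bottle from where it was at the start of the episode above 0.02 m).
It also fails if it takes over 45 s, if anything falls off the work surface, if the arm or the gripper's body presses on something with over 40 N, if the wrist force passes 120 N, or if a joint passes its speed limit or range.

## Working session

There is one attempt and no reset: what is moved stays moved. The work goes in short steps, Python scripts to look and compute and a tool call to move; the robot and the scene stay as the last step left them, time stands still between calls to the robot, and variables do not carry over. Pictures are saved under pics/ and viewed, about 8 in all and at most 12, crops included, and the job is handed in when it is done.

Besides the shell and the picture viewer there is one more tool, called after ">>>" as name(argument=value, ...), one argument or row to a line, values as JSON. step_arm: Moves the arm, as the interface text tells. Its arguments: {"type":"object","properties":{"increments":{"type":"array","items":{"type":"object","properties":{"linear":{"type":"array","items":{"type":"number"}},"delta_rot":{"type":"array","items":{"type":"number"}},"grip":{"type":"number"}}}}},"required":["increments"]}

```bash
ls; mkdir -p pics; cat > h.py <<'E'
import numpy as np, cv2
from scipy.spatial.transform import Rotation as R
from plant import env
def cam(n):
    d=env.get_image(n); v,u=np.mgrid[0:420,0:560]; z=d["range_z"]
    p=np.stack([(u-d["cx"])/d["fx"]*z,-(v-d["cy"])/d["fy"]*z,-z],-1)
    a=np.array(d["attitude"]); M=R.from_quat(a).as_matrix() if a.size==4 else a.reshape(3,3)
    P=p@M.T+np.array(d["origin"]); P[z==0]=np.nan
    return d,P
def save(n,im,s=1): cv2.imwrite("pics/"+n,cv2.resize(im[...,::-1],None,fx=s,fy=s,interpolation=cv2.INTER_CUBIC))
E
python3 - <<'E'
from h import *
for n in("top","scene"):
    d,P=cam(n); save(n+"1.png",d["frame"],1.4); print(n,{k:d[k] for k in d if k not in("frame","range_z")}); np.save(n+"P.npy",P); np.save(n+"F.npy",d["frame"])
print(env.read_state())
E
```

```text
pics
top {'fx': 415.87169292153544, 'fy': 415.87169292153544, 'cx': 273.15266801502656, 'cy': 216.02474946667522, 'origin': array([ 0.28724659, -0.00693847,  1.4658671 ]), 'attitude': array([ 0.07637746, -0.06370305, -0.69989491,  0.70728744])}
scene {'fx': 385.6415699617977, 'fy': 385.6415699617977, 'cx': 275.9984018671059, 'cy': 210.89907435317465, 'origin': array([1.28572687, 0.48126304, 0.85960748]), 'attitude': array([0.18843266, 0.35614512, 0.805868  , 0.43385544])}
{'clock': 0.1, 'joint_pos': array([-1.31250884e+00,  2.07351044e-01,  1.54284817e+00, -4.99860765e-06,
        1.39351321e+00, -1.50496223e-01]), 'qvel': array([-0.00053224, -0.00284987, -0.00270798, -0.00020264, -0.00055658,
        0.00043577]), 'tau': array([-3.21281213e-04, -3.84089684e+01, -2.92547876e+01, -1.60806267e-04,
        4.84453616e-03, -3.42298115e-06]), 'ee_pos': array([ 0.22836716, -0.52693897,  0.23021507]), 'eef_rot': array([-0.59057867,  0.38866485, -0.38754708,  0.59157733]), 'wrist_force': array([-0.55326745, -0.43841967,  0.02777314]), 'ft_torque': array([ 0.02175782, -0.01943312,  0.06021766]), 'gripper_width': 0.08525455333338994}
```

View pics/top1.png

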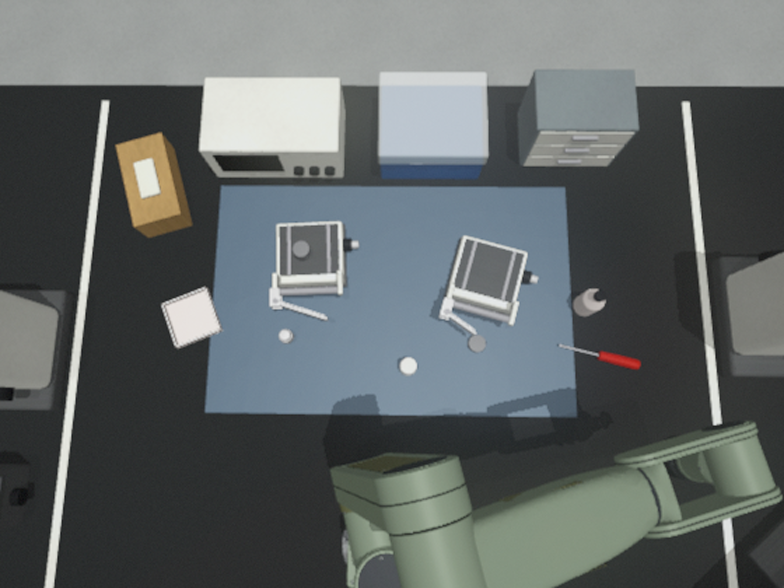

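View pics/scene1.png

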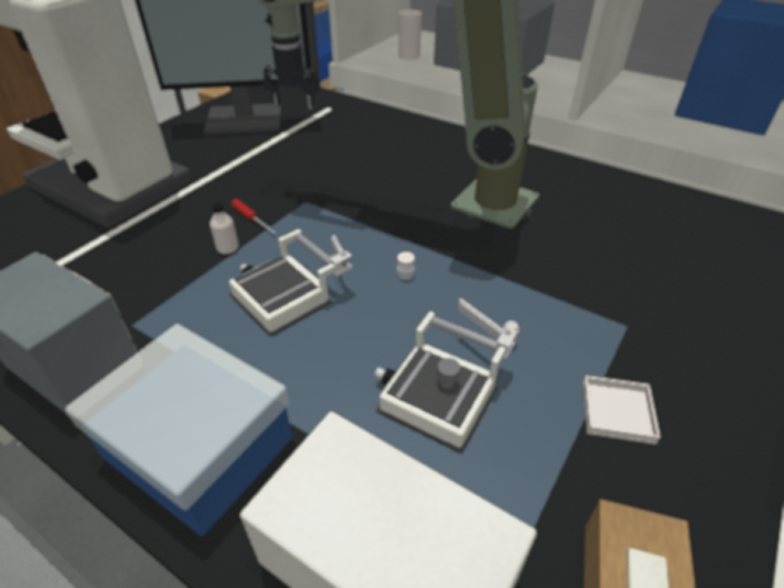

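The top view shows the longer lever on the left unit, running from about (275,298) to (326,318) in the 1.4x picture, with the eyepiece on that housing. The short lever is on the right unit, with the cap below it. Next I'll measure the lever from depth.

```bash
python3 - <<'E'
from h import *
P=np.load("topP.npy");F=np.load("topF.npy").astype(int)
v,u=np.mgrid[0:420,0:560]
reg=(u>185)&(u<262)&(v>150)&(v<250)
m=reg&(P[...,2]>.09)&(P[...,2]<.115)
n,l,st,c=cv2.connectedComponentsWithStats(m.astype(np.uint8))
for i in range(1,n):
    if st[i,4]>8: print(st[i],P[l==i].min(0),P[l==i].max(0))
# ray-cast bright pixels onto z=0.101
d=env.get_image("top");M=R.from_quat(d["attitude"]).as_matrix()
def cast(uu,vv,z):
    r=np.stack([(uu-d["cx"])/d["fx"],-(vv-d["cy"])/d["fy"],-np.ones_like(uu,float)],-1)@M.T
    return d["origin"]+r*((z-d["origin"][2])/r[...,2])[...,None]
np.set_printoptions(precision=4,suppress=True)
# housing top via bright mask + depth
hm=reg&(F.min(-1)>150)
n,l,st,c=cv2.connectedComponentsWithStats(hm.astype(np.uint8))
for i in range(1,n):
    if st[i,4]>8: print("bright",st[i])
lev=hm&(u>203)&(u<236)&(v>213)&(v<232)
pts=cast(u[lev].astype(float),v[lev].astype(float),.101)
print("lev",lev.sum(),cv2.fitLine(pts[:,:2].astype(np.float32),2,0,.01,.01).ravel(),pts.min(0),pts.max(0),"depthz",np.nanmedian(P[lev][:,2]))
# housing: depth z 0.045..0.065
h=reg&(P[...,2]>.03)&(P[...,2]<.065)&(v<210)
q=cast(u[h].astype(float),v[h].astype(float),.055)
print("house",cv2.minAreaRect(q[:,:2].astype(np.float32)))
im=F[140:260,170:270].astype(np.uint8); save("crop.png",im,6)
a=R.from_quat(env.read_state()["eef_rot"]).as_matrix();print(a)
E
```

```text
[209 173  13  12 121] [0.67214224 0.19930943 0.09092764] [0.71152588 0.24024603 0.11130155]
[193 193  52  36 514] [0.51925256 0.11777152 0.09010804] [0.64209755 0.28927494 0.11292976]
bright [ 192  158   54   71 1272]
bright [251 172   5   5  23]
bright [199 235  10  10  77]
lev 119 [0.2994 0.9541 0.5405 0.2029] [0.5197 0.1528 0.101 ] [0.5597 0.2516 0.101 ] depthz 0.09799291626085993
house ((0.6970546245574951, 0.18445217609405518), (0.1619638204574585, 0.20609429478645325), 3.09025502204895)
[[ 0.3975 -0.0004  0.9176]
 [-0.9176  0.0018  0.3975]
 [-0.0018 -1.      0.0003]]
```

View pics/crop.png

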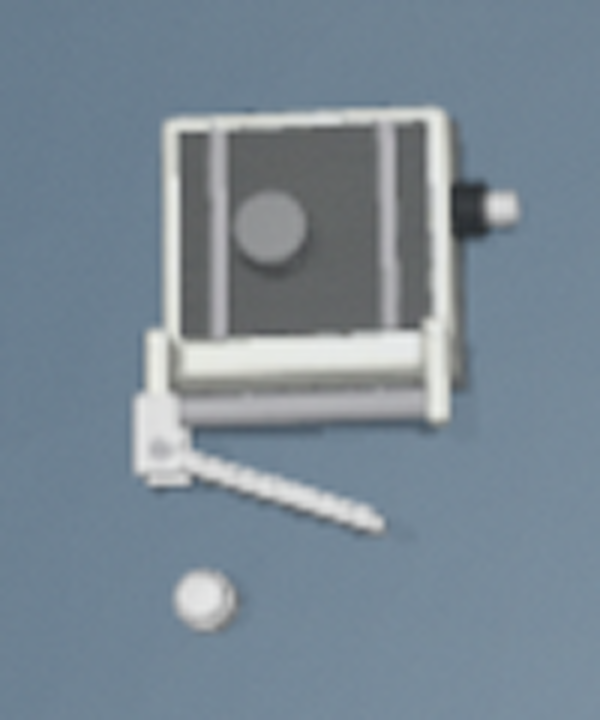

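The crop shows the lever from its pivot block at about (160,447) to its tip at about (383,525), with the objective at (205,600). Estimates:

| Quantity | Value |
|---|---|
| Unit yaw | ≈ 0.05 |
| Pivot | ≈ (0.562, 0.277) |
| Press face at rest | ≈ (0.529, 0.187) |
| Press face at stop | ≈ (0.562, 0.182) |

I'll move in front of the lever with the fingers shut.

>>> step_arm(
  increments=[
    {"linear":[-0.045,0,0.042],"delta_rot":[0,0.06,0],"grip":0},
    {"linear":[-0.09,0,0.084],"delta_rot":[0,0.12,0],"grip":0},
    {"linear":[-0.135,0,0.126],"delta_rot":[0,0.18,0],"grip":0},
    {"linear":[-0.18,0,0.168],"delta_rot":[0,0.24,0],"grip":0},
    {"linear":[-0.225,0,0.21],"delta_rot":[0,0.3,0],"grip":0},
    {"linear":[-0.27,0,0.25],"delta_rot":[0,0.36,0],"grip":0},
    {"linear":[-0.315,0,0.29],"delta_rot":[0,0.36,0],"grip":0},
    {"linear":[-0.36,0,0.33],"delta_rot":[0,0.36,0],"grip":0},
    {"linear":[-0.405,0,0.37],"delta_rot":[0,0.36,0],"grip":0},
    {"linear":[-0.45,0.01,0.41],"delta_rot":[0,0.36,0],"grip":0},
    {"linear":[-0.5,0.02,0.46],"delta_rot":[0,0.36,0],"grip":0},
    {"linear":[-0.552,0.03,0.503],"delta_rot":[0,0.36,0],"grip":0},
  ],
)

```text
clock: 1.65
ee_pos: [0.467, 0.1671, 0.2031]
eef_rot: [-0.512, 0.487, -0.488, 0.512]
wrist_force: [0.6, -1.0, 0.3]
gripper_width: 0.0001
```

```bash
python3 - <<'E'
from h import *
d,P=cam("scene"); d,P=cam("scene"); s=d["frame"][170:330,230:400]
e,Q=cam("top"); t=e["frame"][130:290,160:330]
save("c2.png",np.hstack([s,t]),2.35)
st=env.read_state();print(st["ee_pos"],st["wrist_force"],st["joint_pos"]);print(R.from_quat(st["eef_rot"]).as_matrix().round(3))
# scene-depth lever estimate: outer blade points
v,u=np.mgrid[0:420,0:560]
m=(P[...,2]>.07)&(P[...,2]<.11)&(P[...,0]>.49)&(P[...,0]<.6)&(P[...,1]>.12)&(P[...,1]<.31)
q=P[m];
for y in np.arange(.13,.3,.02):
    k=abs(q[:,1]-y)<.01
    if k.any(): print(round(y,2),k.sum(),q[k].min(0).round(3),q[k].max(0).round(3))
m=(P[...,2]>.045)&(P[...,2]<.065)&(P[...,0]>.4)&(P[...,0]<.5)&(P[...,1]>.1)&(P[...,1]<.32);print("obj",m.sum(),P[m].mean(0) if m.any() else 0)
m=(Q[...,2]>.045)&(Q[...,2]<.065)&(Q[...,0]>.4)&(Q[...,0]<.5)&(Q[...,1]>.2)&(Q[...,1]<.32);print("objtop",m.sum(),Q[m].mean(0) if m.any() else 0)
E
```

```text
[0.4658007  0.16740123 0.20216191] [0.27138946 0.52802277 0.68674588] [1.69913954e-01 6.43054883e-02 1.76479948e+00 8.10568003e-05
 1.31510285e+00 1.68648353e+00]
[[ 0.054 -0.003  0.999]
 [-0.999 -0.     0.054]
 [ 0.    -1.    -0.003]]
0.13 19 [0.587 0.121 0.094] [0.6   0.139 0.101]
0.15 39 [0.522 0.141 0.08 ] [0.599 0.16  0.106]
0.17 71 [0.525 0.16  0.078] [0.6   0.18  0.105]
0.19 80 [0.53  0.181 0.079] [0.6   0.2   0.103]
0.21 88 [0.539 0.2   0.079] [0.6   0.22  0.104]
0.23 93 [0.543 0.22  0.077] [0.6   0.24  0.104]
0.25 102 [0.551 0.24  0.076] [0.6   0.26  0.104]
0.27 94 [0.553 0.26  0.074] [0.599 0.28  0.11 ]
0.29 92 [0.55  0.28  0.071] [0.6  0.29 0.11]
obj 50 [0.48935812 0.25822746 0.05480051]
objtop 13 [0.47633717 0.25977635 0.05082236]
```

View pics/c2.png

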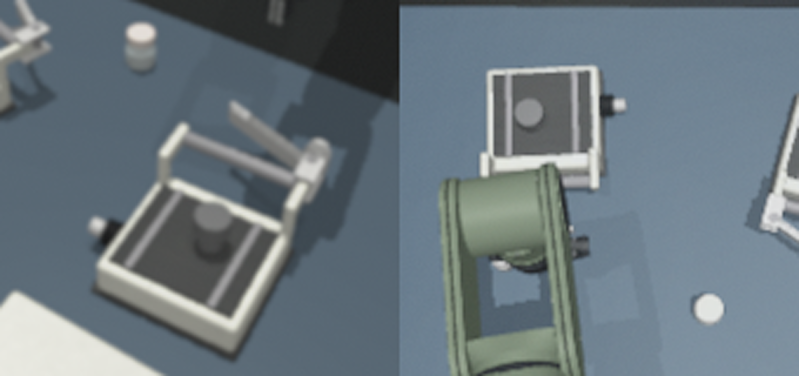

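The scene crop shows the lever free at rest and the objective clear at about (0.48, 0.26). In the top view the arm hides the lever. I'll go down beside the press point.

>>> step_arm(
  increments=[
    {"linear":[-0.015,0.03,0],"delta_rot":[0,0,0],"grip":0},
    {"linear":[-0.015,0.06,0],"delta_rot":[0,0,0],"grip":0},
    {"linear":[-0.015,0.09,0],"delta_rot":[0,0,0],"grip":0},
    {"linear":[-0.015,0.12,0],"delta_rot":[0,0,0],"grip":0},
    {"linear":[-0.015,0.132,0],"delta_rot":[0,0,0],"grip":0},
    {"linear":[-0.015,0.132,0],"delta_rot":[0,0,0],"grip":0},
    {"linear":[-0.015,0.132,0],"delta_rot":[0,0,0],"grip":0},
  ],
)

```text
clock: 2.68
ee_pos: [0.467, 0.1799, 0.0728]
eef_rot: [-0.511, 0.487, -0.488, 0.513]
wrist_force: [-0.8, 0.3, 0.5]
gripper_width: -0.0003
```

>>> step_arm(
  increments=[
    {"linear":[0,0,0.015],"delta_rot":[0,0,0],"grip":0},
    {"linear":[0,0,0.03],"delta_rot":[0,0,0],"grip":0},
    {"linear":[0,0,0.04],"delta_rot":[0,0,0],"grip":0},
    {"linear":[0,0,0.045],"delta_rot":[0,0,0],"grip":0},
    {"linear":[0,0,0.05],"delta_rot":[0,0,0],"grip":0},
    {"linear":[0,0,0.055],"delta_rot":[0,0,0],"grip":0},
    {"linear":[0,0,0.06],"delta_rot":[0,0,0],"grip":0},
    {"linear":[0,0,0.06],"delta_rot":[0,0,0],"grip":0},
  ],
)

```text
clock: 3.68
ee_pos: [0.5249, 0.1827, 0.0708]
eef_rot: [0.513, -0.488, 0.487, -0.511]
wrist_force: [-2.2, -1.7, -0.0]
gripper_width: 0.0
```

```bash
python3 - <<'E'
from h import *
d,P=cam("scene"); save("c3.png",d["frame"][130:300,250:420],3.5)
print(env.read_state()["wrist_force"],env.read_state()["ee_pos"])
E
```

```text
[-3.61340763 -1.00065051 -0.84474647] [0.52475795 0.1827385  0.07077675]
```

View pics/c3.png

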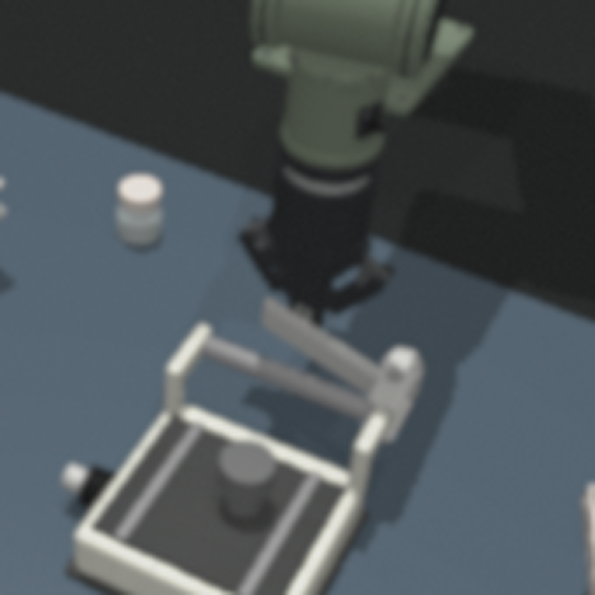

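The fingers are behind the blade's outer side, touching with about 3 N. I'll continue gently.

>>> step_arm(
  increments=[
    {"linear":[0,0,0.004],"delta_rot":[0,0,0],"grip":0},
    {"linear":[0,0,0.008],"delta_rot":[0,0,0],"grip":0},
    {"linear":[0,0,0.012],"delta_rot":[0,0,0],"grip":0},
    {"linear":[0,0,0.016],"delta_rot":[0,0,0],"grip":0},
    {"linear":[0,0,0.02],"delta_rot":[0,0,0],"grip":0},
    {"linear":[0,0,0.02],"delta_rot":[0,0,0],"grip":0},
    {"linear":[0,0,0.02],"delta_rot":[0,0,0],"grip":0},
  ],
)

```text
clock: 4.6
ee_pos: [0.5451, 0.1831, 0.0712]
eef_rot: [0.513, -0.488, 0.487, -0.511]
wrist_force: [-4.9, -3.9, 0.4]
gripper_width: 0.0003
```

>>> step_arm(
  increments=[
    {"linear":[0,0,0.001],"delta_rot":[0,0,0],"grip":0},
    {"linear":[0,0,0.002],"delta_rot":[0,0,0],"grip":0},
    {"linear":[0,0,0.003],"delta_rot":[0,0,0],"grip":0},
    {"linear":[0,0,0.003],"delta_rot":[0,0,0],"grip":0},
  ],
)

```text
clock: 5.1
ee_pos: [0.5479, 0.1829, 0.0712]
eef_rot: [0.513, -0.488, 0.488, -0.511]
wrist_force: [-5.9, -4.4, 1.7]
gripper_width: -0.0001
```

>>> step_arm(
  increments=[
    {"linear":[0,0,0.001],"delta_rot":[0,0,0],"grip":0},
    {"linear":[0,0,0.002],"delta_rot":[0,0,0],"grip":0},
    {"linear":[0,0,0.002],"delta_rot":[0,0,0],"grip":0},
    {"linear":[0,0,0.002],"delta_rot":[0,0,0],"grip":0},
  ],
)

```text
clock: 5.6
ee_pos: [0.5499, 0.1829, 0.0712]
eef_rot: [0.513, -0.488, 0.488, -0.511]
wrist_force: [-6.3, -4.9, 2.5]
gripper_width: 0.0001
```

>>> step_arm(
  increments=[
    {"linear":[0,0,0.001],"delta_rot":[0,0,0],"grip":0},
    {"linear":[0,0,0.002],"delta_rot":[0,0,0],"grip":0},
    {"linear":[0,0,0.002],"delta_rot":[0,0,0],"grip":0},
    {"linear":[0,0,0.002],"delta_rot":[0,0,0],"grip":0},
  ],
)

```text
clock: 6.1
ee_pos: [0.5516, 0.1831, 0.0711]
eef_rot: [0.513, -0.488, 0.487, -0.511]
wrist_force: [-6.1, -4.3, 2.5]
gripper_width: -0.0001
```

```bash
python3 - <<'E'
from h import *
f=[]
for i in range(4): d,P=cam("scene"); f.append(env.read_state()["wrist_force"])
save("c4.png",d["frame"][190:290,280:400],5)
print(np.mean(f,0))
v,u=np.mgrid[0:420,0:560]
m=(P[...,2]>.085)&(P[...,2]<.108)&(P[...,0]>.5)&(P[...,0]<.66)&(P[...,1]>.12)&(P[...,1]<.31)
q=P[m]
for y in np.arange(.13,.26,.02):
    k=abs(q[:,1]-y)<.01; print(round(y,2),np.sort(q[k][:,0]).round(3)[::4])
E
```

```text
[-6.10121409 -5.05047407  2.17110286]
0.13 [0.585 0.592 0.596 0.597 0.598 0.6   0.601 0.603 0.604 0.605 0.607 0.608
 0.608 0.612 0.616 0.62  0.623 0.626 0.63  0.633 0.635 0.638 0.641 0.643
 0.644 0.645 0.647]
0.15 [0.565 0.568 0.569 0.571 0.572 0.573 0.574 0.575 0.576 0.593 0.596 0.598
 0.6   0.601 0.602 0.603 0.605 0.605 0.606]
0.17 [0.559 0.562 0.565 0.566 0.568 0.57  0.572 0.572 0.573 0.573 0.574 0.574
 0.575 0.577 0.593 0.594 0.597 0.599 0.6   0.602 0.602 0.603 0.604 0.605]
0.19 [0.547 0.557 0.558 0.562 0.564 0.566 0.568 0.569 0.57  0.571 0.571 0.572
 0.573 0.573 0.573 0.574 0.574 0.59  0.593 0.596 0.598 0.599 0.6   0.601
 0.602 0.602 0.603 0.605]
0.21 [0.561 0.564 0.566 0.568 0.569 0.57  0.57  0.571 0.571 0.572 0.573 0.573
 0.587 0.59  0.592 0.594 0.597 0.597 0.598 0.6   0.601 0.601 0.602 0.602]
0.23 [0.561 0.563 0.565 0.566 0.567 0.568 0.569 0.569 0.57  0.57  0.571 0.571
 0.571 0.572 0.59  0.592 0.593 0.595 0.596 0.597 0.598 0.598 0.599 0.6
 0.6   0.603]
0.25 [0.561 0.563 0.565 0.566 0.567 0.568 0.568 0.569 0.569 0.57  0.571 0.571
 0.572 0.589 0.591 0.591 0.593 0.594 0.596 0.598 0.599 0.599 0.6   0.6  ]
```

View pics/c4.png

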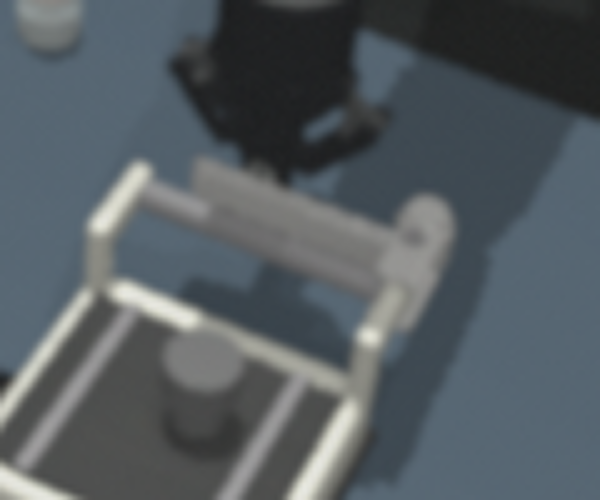

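The blade now lies nearly parallel to the bar: the slopes are 0.04 and 0.05. I'll feel for the stop in 1 mm steps.

>>> step_arm(
  increments=[
    {"linear":[0,0,0.001],"delta_rot":[0,0,0],"grip":0},
    {"linear":[0,0,0.001],"delta_rot":[0,0,0],"grip":0},
    {"linear":[0,0,0.001],"delta_rot":[0,0,0],"grip":0},
  ],
)

```text
clock: 6.68
ee_pos: [0.5519, 0.1831, 0.0711]
eef_rot: [0.514, -0.488, 0.487, -0.51]
wrist_force: [-8.2, -5.4, 3.2]
gripper_width: -0.0005
```

>>> step_arm(
  increments=[
    {"linear":[0,0,0.001],"delta_rot":[0,0,0],"grip":0},
    {"linear":[0,0,0.001],"delta_rot":[0,0,0],"grip":0},
    {"linear":[0,0,0.001],"delta_rot":[0,0,0],"grip":0},
  ],
)

```text
clock: 7.05
ee_pos: [0.552, 0.1831, 0.0711]
eef_rot: [0.514, -0.489, 0.487, -0.51]
wrist_force: [-10.8, -5.4, 5.6]
gripper_width: 0.0001
```

The stop is reached: the force climbs with almost no travel. Now I'll release the lever fully.

>>> step_arm(
  increments=[
    {"linear":[0,0,-0.005],"delta_rot":[0,0,0],"grip":0},
    {"linear":[0,0,-0.015],"delta_rot":[0,0,0],"grip":0},
    {"linear":[0,0,-0.025],"delta_rot":[0,0,0],"grip":0},
    {"linear":[0,0,-0.035],"delta_rot":[0,0,0],"grip":0},
    {"linear":[0,0,-0.045],"delta_rot":[0,0,0],"grip":0},
    {"linear":[0,0,-0.054],"delta_rot":[0,0,0],"grip":0},
    {"linear":[0,0,-0.06],"delta_rot":[0,0,0],"grip":0},
    {"linear":[0,0,-0.06],"delta_rot":[0,0,0],"grip":0},
    {"linear":[0,0,-0.06],"delta_rot":[0,0,0],"grip":0},
    {"linear":[0,0,-0.06],"delta_rot":[0,0,0],"grip":0},
    {"linear":[0,0,-0.06],"delta_rot":[0,0,0],"grip":0},
  ],
)

```text
clock: 8.43
ee_pos: [0.495, 0.1814, 0.0714]
eef_rot: [-0.512, 0.488, -0.488, 0.512]
wrist_force: [-0.5, -0.2, -0.5]
gripper_width: 0.0001
```

```bash
python3 - <<'E'
from h import *
d,P=cam("scene")
print(env.read_state()["wrist_force"],env.read_state()["ee_pos"])
save("c5.png",d["frame"][190:290,280:400],5)
q=P[(P[...,2]>.085)&(P[...,2]<.108)&(P[...,0]>.515)&(P[...,0]<.66)]
for y in np.arange(.15,.26,.02):
    k=(abs(q[:,1]-y)<.01)&(q[:,0]<.58); print(round(y,2),q[k][:,0].min().round(3),q[k][:,0].max().round(3))
E
```

```text
[-0.14472143 -0.10693046  0.58360707] [0.49489248 0.18139135 0.07136166]
0.15 0.522 0.535
0.17 0.527 0.541
0.19 0.53 0.55
0.21 0.538 0.554
0.23 0.543 0.56
0.25 0.551 0.565
```

View pics/c5.png

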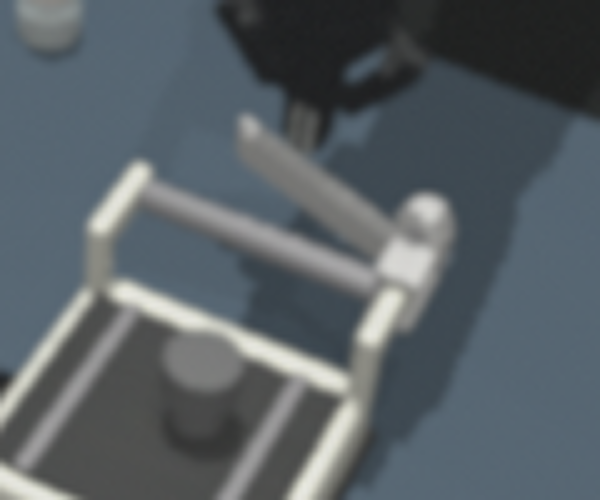

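The lever is fully out again, matching its starting profile, and the fingers are clear of it. Second press to the same pose.

>>> step_arm(
  increments=[
    {"linear":[0,0,0.01],"delta_rot":[0,0,0],"grip":0},
    {"linear":[0,0,0.018],"delta_rot":[0,0,0],"grip":0},
    {"linear":[0,0,0.026],"delta_rot":[0,0,0],"grip":0},
    {"linear":[0,0,0.034],"delta_rot":[0,0,0],"grip":0},
    {"linear":[0,0,0.042],"delta_rot":[0,0,0],"grip":0},
    {"linear":[0,0,0.048],"delta_rot":[0,0,0],"grip":0},
    {"linear":[0,0,0.053],"delta_rot":[0,0,0],"grip":0},
    {"linear":[0,0,0.056],"delta_rot":[0,0,0],"grip":0},
    {"linear":[0,0,0.058],"delta_rot":[0,0,0],"grip":0},
    {"linear":[0,0,0.059],"delta_rot":[0,0,0],"grip":0},
    {"linear":[0,0,0.06],"delta_rot":[0,0,0],"grip":0},
    {"linear":[0,0,0.06],"delta_rot":[0,0,0],"grip":0},
  ],
)

```text
clock: 9.98
ee_pos: [0.5519, 0.1829, 0.0705]
eef_rot: [0.515, -0.489, 0.486, -0.51]
wrist_force: [-7.8, -5.1, 3.7]
gripper_width: -0.0002
```

>>> step_arm(
  increments=[
    {"linear":[0,0,0],"delta_rot":[0,0,0],"grip":0},
    {"linear":[0,0,0],"delta_rot":[0,0,0],"grip":0},
    {"linear":[0,0,0],"delta_rot":[0,0,0],"grip":0},
    {"linear":[0,0,0],"delta_rot":[0,0,0],"grip":0},
  ],
)

```text
clock: 10.48
ee_pos: [0.5519, 0.1829, 0.0705]
eef_rot: [0.515, -0.489, 0.486, -0.51]
wrist_force: [-9.3, -4.2, 4.1]
gripper_width: -0.0003
```

```bash
python3 - <<'E'
from h import *
d,P=cam("scene")
print(env.read_state()["wrist_force"],env.read_state()["ee_pos"])
save("c6.png",d["frame"],1.4)
q=P[(P[...,2]>.085)&(P[...,2]<.108)&(P[...,0]>.515)&(P[...,0]<.66)]
for y in np.arange(.15,.26,.02):
    k=(abs(q[:,1]-y)<.01); print(round(y,2),q[k&(q[:,0]<.582)][:,0].max().round(3),"bar",q[k&(q[:,0]>.582)][:,0].min().round(3))
E
```

```text
[-8.43545553 -5.28213134  3.96310495] [0.55190757 0.18287248 0.07047587]
0.15 0.577 bar 0.585
0.17 0.577 bar 0.587
0.19 0.575 bar 0.59
0.21 0.574 bar 0.587
0.23 0.574 bar 0.588
0.25 0.572 bar 0.587
```

View pics/c6.png

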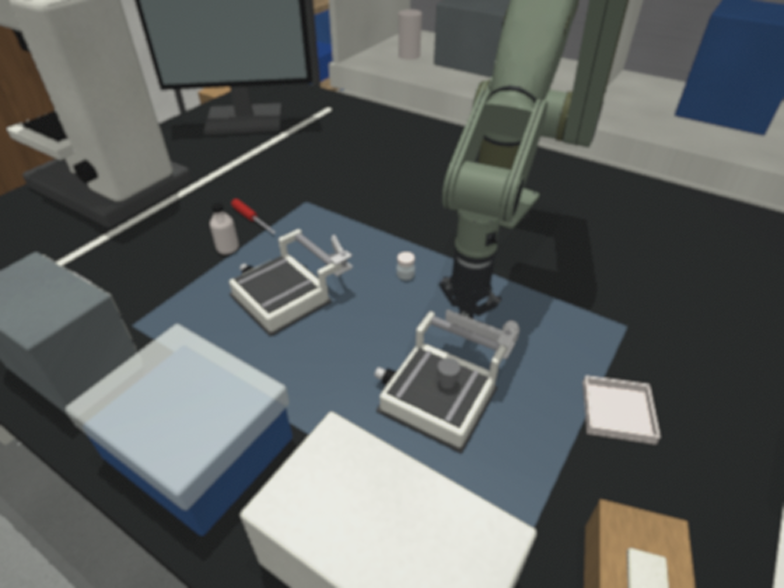

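The lever is held at its stop with about 10 N, parallel to the bar with a gap of about 12 mm. Nothing else visible has moved. Handing in.

```bash
python3 -c "
from plant import env
env.job_done(); s=env.read_state(); print(s['clock'],s['wrist_force'],s['ee_pos'])"
```

```text
the job is handed in; nothing more can be done
the job is handed in; nothing more can be done
```

I pressed the long lever (left unit) in to its stop with the outside of the shut fingers and let it spring fully out. I then pressed it to its stop again and handed the job in while holding it there.

- **First press:** at the stop, the last 1 mm of command raised the push from about 8 to 11 N with only about 0.1 mm of travel.
- **Release:** the depth profile of the lever matched the one from the start, and the force was about 0 N.
- **Second press, held:** the wrist force is about 8–9 N along the press and about 10–11 N in total, well under 40 N. The finger position is within about 0.1 mm of the first stop. The blade is roughly parallel to the bar, and the depth image shows a gap of 8–15 mm. That agrees with the expected 12 mm, but it is a coarse reading.
- **Everything else:** by eye in the last scene picture, the short lever, eyepiece, jar, tray, screwdriver and bottle look unmoved. The objective and lens cap were not clearly visible in it. The fingers stayed above the objective's height and well away from the cap.

Two things I could not fully settle:
- A sideways force of about 5 N appeared along the blade while pressing, probably friction.
- The state could not be read after hand-in, so there is no reading from the final second.

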